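Snap the last post into the bench jack

ROBOT

A 6-joint arm with a two-finger parallel gripper is mounted at the origin on a cart in front of the work surface, level with it; the furniture and walls round the work are solid. World frame = base frame: x ahead of the robot, y to its left, z up, the work surface at z = 0. Lengths are in m, angles in rad, forces in N, time in s.
With the tool pointing down it reaches from about 0.25 to 0.725 m from the base axis. Payload 9.7 kg.
Tool frame: the origin (TCP) lies at the very end of the fingers, on their centre line; the grasp point (between the pads) lies 19 mm behind it; z points along the fingers, y is the line along which they close (so a half turn about z gives the same grasp; the last joint's range is limited). The gripper opens to 85 mm and grips with 20 to 120 N. Pads are 22 mm wide; open, the fingers measure 114 mm over their backs; the gripper's body (76 mm by 85 mm) begins 54 mm behind the grasp point. The pads swing forward as they close: fully open they stand 13 mm farther back than shut.
Start: joints at [1.15, 0.087, 0.176, 1.66, 0, 1.571], TCP at [0.225, 0.502, 0.209] pointing down, gripper open.
Joint ranges: [-3.13, 3.13], [-0.85, 1.81], [-1.15, 1.24], [-2.2, 2.28], [-1.44, 1.52], [-3.14, 3.14]. Speed limits (rad/s): [2.22, 2.22, 2.57, 3.14, 3.14, 3.14].

INTERFACE

Orientations are given as [roll, pitch, yaw] about the fixed x, y, z axes, in that order (R = Rz(yaw) Ry(pitch) Rx(roll)).
In Python, from bench import bot, imaging, workorder gives the robot as it stands.
- The arm moves only by the tool carry_out, never from a script. Its argument "deltas" is a list of rows, each a list of 7 numbers: the shift along the world's x, y, z in cm, then the turn, a rotation vector about the world's x, y, z in rad, then the finger opening in cm, from 0 to 8.54. A call has 1 to 20 rows; each row is the pose to reach, as a shift and turn from the pose commanded when the call began; what a row does not reach only later rows make up. A row lasts 1/12 s, in which the tool goes at most 41.7 mm and 7.16 degrees, less where a joint would pass 70% of its speed; a pose out of reach is approached as far as the arm can. A call with a gripper value outside its range is refused whole. The fingers move at their own pace and stop on an object; "grip_force" is the grip in N (left out, the last holds). Time passes only in rows, so rows that repeat a pose let the fingers close. It gives the time, the measured TCP pose, the force, the opening and the grip force at its end, in the units of the state.
- bot.state(): the state, without advancing time (a new reading comes with each control period).
- imaging.capture(name): name is "scene" or "top" or "wrist"; returns a dict with "pixels" (480x640x3 uint8, red, green, blue), "mtx" (3x3 intrinsics, pixels), "dist" ([k1, k2, p1, p2, k3] as OpenCV has them; the pictures are not rectified), "cam_to_world" (4x4, takes a point from camera to world coordinates); the wrist camera has in their place "hand_eye" (4x4, takes a point from camera to tool coordinates, whose origin is the TCP and whose axes are the flange's). Camera axes: x right, y down, z forward; pixel columns grow to the right and rows downward; lengths in m; the calibration is good to about 2 mm. A picture is of the moment at which its call begins: read the wrist's pose just before it. There is no depth.
- workorder.sign_off(): hands the job in; it is judged then, once.
The state is a dict: "time": time; "joint_pos": joint angles; "qd": joint speeds; "joint_torque": joint torques, N m; "tcp_pos": TCP position; "eef_rot": TCP orientation; "wrist_force": force on the tool from outside, world axes, zero at the start; "torque": the same for the moment, N m; "grip_width": finger opening in m; "grasp_force": force on a finger pad.
Only numpy, scipy, OpenCV 4.12 (cv2) and the standard library are available. Lean on these libraries where they do the work, as an engineer would, in place of code of your own. Each camera call takes 0.05 s, during which the arm holds its last target. There are 200 camera calls.

TASK

Take the steel last post out of the wooden block and fit it in the bench jack: squeeze its spring button flush so that the jack's tube can slide over it, push the post down to the tube's floor and turn it by feel until the button pops out through the hole in the tube. Work gently, pressing and twisting against the jack with no more than about 25 N, leave the things around it where they are, and let go of the post.

Things in the scene. Friction and masses are not known exactly. Their poses are not given: they have to be found in the camera images.
- post: Loose steel post, 0.2 to 0.3 kg, upright in the block at first: a bar 25 mm across and 82 mm long with a 13 mm pin 15 mm tall on top (97 mm in all), foot bevelled 3 mm. Origin: centre of its underside; z runs up along it. A brass spring button looks out of its side toward the post's -x, its centre 45 mm above the underside. Its spring takes 2.5 N to start, 6 N flush.
- button_face (a point): Centre of the button's face, moving with it: 19.1 mm from the post's axis when out, 12.5 mm when flush, 13.6 to 15.5 mm under the tube's wall. The button is 12 mm across, with straight sides 5 mm out of the bar and a low dome: a rim catches squarely on it and cannot cam it in. A fingertip on its upper half can hold it flush while its lower half slips under the rim.
- jack: Fixed bench jack: green round flange 112 mm across, 12 mm thick; a clamp boss, 58 mm across at its foot, up to z = 36 mm, with clamp lugs and a screw toward the jack's +x; an upright steel socket tube in its middle, 27.2 mm inside, 32.2 mm outside, inner floor at z = 12 mm, open top at z = 75 mm. Origin: centre of the flange's underside, on the tube's axis; z up.
- jack_rim (a point): Centre of the tube's mouth. A 13.6 mm hole in its wall, 18 mm below the rim, is level with the button when the post stands on the tube's floor. The tube is clamped tight but was set by eye: the hole faces the jack's -x only to within 0.7 rad, not shown by this pose. The button enters within 0.1 rad of the hole's middle and then stops the turning; sliding it along the wall takes 4 to 9 N.
- block: Fixed wooden block, 66 x 104 x 40 mm. Origin: centre of its underside; z up, the long side along y. The post stands 30 mm deep, with about 1 mm of play, in a bore at y = -26 mm of the block; the three smaller bores are empty.
- edge_dye_bottle: Bystander: loose brown dye bottle with a black cap, 44 mm across, 97 mm tall. Origin: centre of its underside.
- eyelet_tin: Bystander: loose open round tin of eyelets, 50 mm across, 17 mm tall, to the right of the jack. Origin: centre of its underside.
- beeswax_cake: Bystander: loose yellow-brown cake of beeswax, 44 x 52 x 18 mm, to the right of the jack. Origin: centre of its underside.
- thread_spool_cream: Bystander: loose upright spool of cream thread, 40 mm across, 55 mm tall, behind the block. Origin: centre of its underside.

How it is judged:
By the outcome, as a careful person would: the job done as asked, in the order asked, and still so for the second after the job is handed in, with the robot touching nothing.
It also fails if it takes over 64 s, if anything falls off the work surface, if the arm or the gripper's body presses on something with over 40 N, if the wrist force passes 120 N, or if a joint passes its speed limit or range.

## Working session

There is one attempt and no reset: what is moved stays moved. The work goes in short steps, Python scripts to look and compute and a tool call to move; the robot and the scene stay as the last step left them, time stands still between calls to the robot, and variables do not carry over. Pictures are saved under pics/ and viewed, at most 10 in all, crops included, and the job is handed in when it is done.

Besides the shell and the picture viewer there is one more tool, called after ">>>" as a command line: name --pt "numbers of a row" for each row, then --argument value for the rest. carry_out: Moves the arm, as the interface text tells. Its arguments: {"type":"object","properties":{"deltas":{"type":"array","items":{"type":"array","items":{"type":"number"}}},"grip_force":{"type":"number"}},"required":["deltas"]}

```bash
mkdir -p pics; ls; python3 - <<'E'
from bench import bot, imaging
import cv2,pickle,numpy as np
s=bot.state();print(s)
d={}
for n in("scene","top","wrist"):
    c=imaging.capture(n);d[n]=c
    cv2.imwrite(f"pics/{n}0.png",c["pixels"][:,:,::-1])
    print(n,c["mtx"].tolist(),c["dist"],np.round(c.get("cam_to_world",c.get("hand_eye")),4).tolist())
pickle.dump((s,d),open("d0.pkl","wb"))
E
```

```text
pics
{'time': 0.0, 'joint_pos': array([1.15003125e+00, 8.74689453e-02, 1.75156875e-01, 1.65981470e+00,
       2.74050807e-05, 1.57079885e+00]), 'qd': array([-4.22403806e-04,  1.44934935e-04,  6.99628557e-04,  5.23011643e-04,
       -8.02750099e-05, -1.04935637e-03]), 'joint_torque': array([-4.83981130e-04, -5.20385492e+01,  4.64803183e+01,  1.64386583e-02,
       -1.01137546e-04, -4.83696880e-06]), 'tcp_pos': array([0.22454002, 0.50179665, 0.20858989]), 'eef_rot': array([-3.14026221e+00, -2.74017013e-05,  2.72082502e+00]), 'wrist_force': array([0.58899481, 0.25510365, 0.4108307 ]), 'torque': array([ 0.03202403, -0.01176126,  0.02755726]), 'grasp_force': 0.0, 'grip_width': 0.08557686779197986}
scene [[491.26349083446456, 0.0, 321.0560500353049], [0.0, 491.26349083446456, 233.01451635315044], [0.0, 0.0, 1.0]] [-0.04165727  0.          0.          0.          0.        ] [[0.4399, -0.4716, 0.7642, -0.0753], [-0.898, -0.2198, 0.3813, -0.3099], [-0.0119, -0.854, -0.5202, 0.5399], [0.0, 0.0, 0.0, 1.0]]
top [[476.33420686176606, 0.0, 315.72831066442893], [0.0, 476.33420686176606, 240.64631690778555], [0.0, 0.0, 1.0]] [-0.08788377  0.          0.          0.          0.        ] [[0.0132, -0.9932, 0.1158, 0.4596], [-0.9997, -0.0108, 0.0213, 0.0135], [-0.0199, -0.1161, -0.993, 0.9777], [0.0, 0.0, 0.0, 1.0]]
wrist [[333.20840712629615, 0.0, 323.217591331866], [0.0, 333.20840712629615, 236.87769880430804], [0.0, 0.0, 1.0]] [-0.05257258  0.          0.          0.          0.        ] [[-0.0, -0.954, -0.2997, 0.0766], [1.0, -0.0003, 0.0007, 0.0], [-0.0007, -0.2997, 0.954, -0.1635], [0.0, 0.0, 0.0, 1.0]]
```

View pics/top0.png

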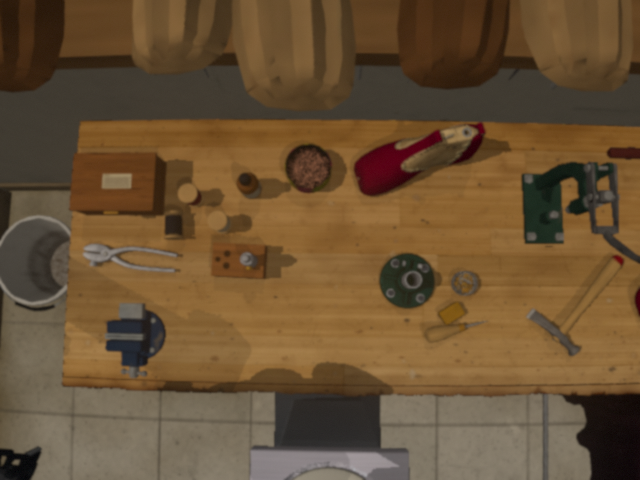

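View pics/scene0.png

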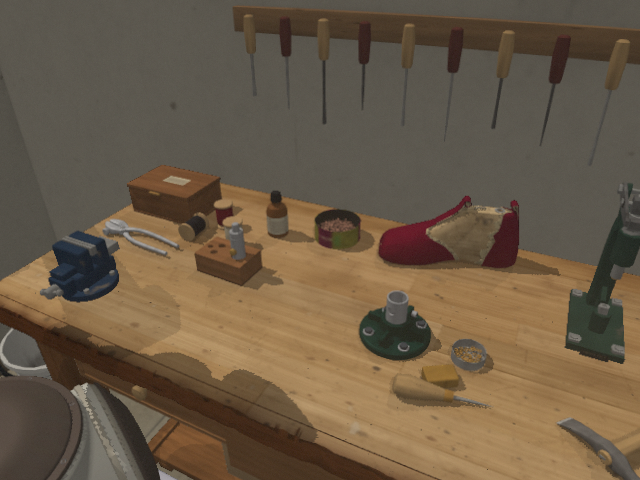

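```bash
cat > h.py <<'E'
import cv2,numpy as np
def ray(c,uv,T=None):
    p=cv2.undistortPoints(np.array([[uv]],float),c["mtx"],c["dist"])[0,0]
    T=c["cam_to_world"] if T is None else T
    return T[:3,3],T[:3,:3]@np.array([p[0],p[1],1.])
def atz(c,uv,z,T=None):
    o,d=ray(c,uv,T);return o+d*(z-o[2])/d[2]
def proj(c,P,T=None):
    T=np.linalg.inv(c["cam_to_world"] if T is None else T)
    return cv2.projectPoints(np.atleast_2d(P).astype(float),cv2.Rodrigues(T[:3,:3])[0],T[:3,3],c["mtx"],c["dist"])[0][:,0]
def wristT(c,s):
    from scipy.spatial.transform import Rotation as R
    T=np.eye(4);T[:3,:3]=R.from_euler("xyz",s["eef_rot"]).as_matrix();T[:3,3]=s["tcp_pos"];return T@c["hand_eye"]
E
python3 - <<'E'
import pickle,cv2,numpy as np
from h import *
s,d=pickle.load(open("d0.pkl","rb"))
def crop(n,x,y,w,h,W,H):return cv2.resize(d[n]["pixels"][y:y+h,x:x+w,::-1],(W,H),interpolation=cv2.INTER_CUBIC)
a=np.hstack([crop("top",200,235,80,60,400,300),crop("top",370,245,80,60,400,300)])
b=np.hstack([crop("scene",190,210,80,75,320,300),crop("scene",355,280,80,75,320,300),np.zeros((300,160,3),np.uint8)])
cv2.imwrite("pics/comp.png",np.vstack([a,b]))
t=d["top"]
for n,uv,z in [("post",(247.5,259),.107),("blk c1",(212,243),.04),("rim",(411,278),.075),("flange",(407.5,280.5),.012)]: print(n,atz(t,uv,z))
E
```

```text
post [0.52571968 0.15735304 0.107     ]
blk c1 [0.56193182 0.24084171 0.04      ]
rim [ 0.49568492 -0.14830978  0.075     ]
flange [ 0.49308795 -0.15246871  0.012     ]
```

View pics/comp.png

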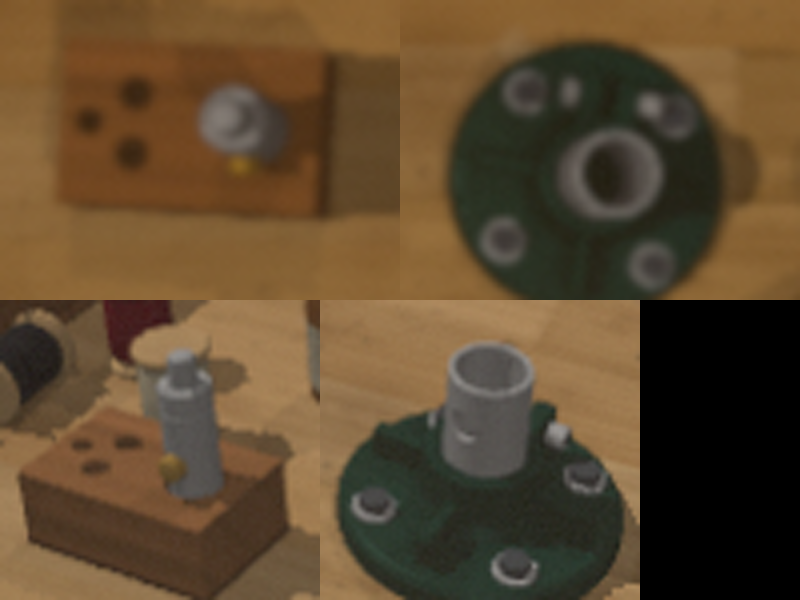

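View pics/wrist0.png

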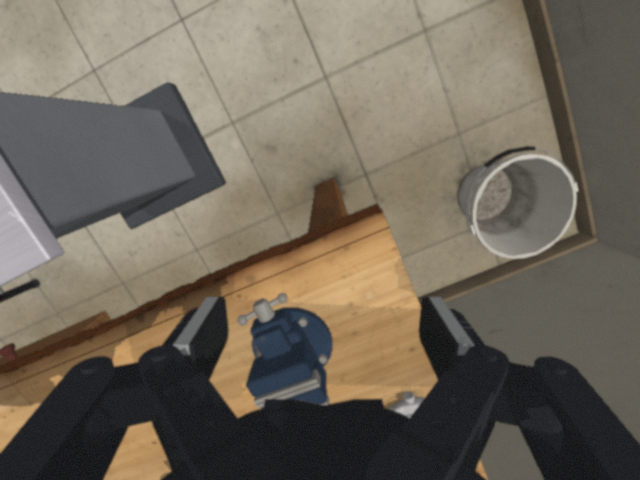

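The top view shows the block at about (239,260), the post pin at (247,259) with its brass button toward -x, and the jack tube at (412,279). In the scene view the button is at (233,252) and the edge of the tube's hole is at (391,311). The wrist view shows only the vise, the floor and the bin.

```bash
python3 - <<'E'
import pickle,numpy as np
from h import *
from scipy.optimize import least_squares
s,d=pickle.load(open("d0.pkl","rb"));t,sc=d["top"],d["scene"]
tp=lambda x,y:(200+x/5,235+y/5)
for n,p in [("c",(60,40)),("c",(330,52)),("c",(322,215)),("c",(58,203))]: print(n,atz(t,tp(*p),.04)[:2].round(4))
print("bore-ish pin top",atz(t,tp(235,117),.107)[:2], "scene pin", atz(sc,(190+180/4,210+54/4),.107)[:2])
print("rim top",atz(t,(412.4,279.6),.075)[:2],"scene",atz(sc,(355+170/4,280+70/4),.075)[:2])
print("flange",atz(t,(407,280.8),.012)[:2])
# post fit: xy, yaw  (button face dir -x)
def f(v):
    x,y,a=v;b=np.array([x-.0191*np.cos(a),y-.0191*np.sin(a),.055])
    return np.r_[proj(t,[x,y,.107])[0]-tp(235,117),proj(sc,[x,y,.107])[0]-(235,223.5),proj(t,b)[0]-tp(240,166),proj(sc,b)[0]-(233,251.75)]
r=least_squares(f,[.525,.157,0]);print("post",r.x,r.fun.round(1))
c=np.array([.4945,-.1505])
for a in np.arange(-.9,.91,.3):
    P=[c[0]-.0161*np.cos(a),c[1]-.0161*np.sin(a),.057]
    print(round(a,1),proj(sc,P)[0].round(1),proj(sc,[*c,.075])[0].round(1))
# lugs
for q in[(570,92),(650,105)]: print("lug",atz(t,(370+(q[0]-400)/5,245+q[1]/5),.026)[:2])
E
```

```text
c [0.5619 0.2408]
c [0.5583 0.1322]
c [0.4937 0.1338]
c [0.4969 0.2392]
bore-ish pin top [0.52681548 0.15831206] scene pin [0.52568628 0.15878744]
rim top [ 0.49268868 -0.150944  ] scene [ 0.48966442 -0.15427906]
flange [ 0.49247253 -0.1514511 ]
post [ 0.52877773  0.15886411 -0.1867089 ] [-0.3 -1.1  1.  -0.8  1.   0.9 -1.7  0.4]
-0.9 [385.3 305.9] [396.1 295. ]
-0.6 [386.7 307.8] [396.1 295. ]
-0.3 [389.  309.4] [396.1 295. ]
-0.0 [391.8 310.5] [396.1 295. ]
0.3 [395.  311.1] [396.1 295. ]
0.6 [398.2 311.1] [396.1 295. ]
0.9 [401.2 310.5] [396.1 295. ]
lug [ 0.52666925 -0.1432787 ]
lug [ 0.52178541 -0.17534099]
```

>>> carry_out --pt "30.2 -34.3 0 0 0 -1.25 6" --pt "30.2 -34.3 0 0 0 -1.25 6" --pt "30.2 -34.3 0 0 0 -1.25 6" --pt "30.2 -34.3 0 0 0 -1.25 6" --pt "30.2 -34.3 0 0 0 -1.25 6" --pt "30.2 -34.3 0 0 0 -1.25 6" --pt "30.2 -34.3 0 0 0 -1.25 6" --pt "30.2 -34.3 0 0 0 -1.25 6" --pt "30.2 -34.3 0 0 0 -1.25 6" --pt "30.2 -34.3 0 0 0 -1.25 6" --pt "30.2 -34.3 0 0 0 -1.25 6" --pt "30.2 -34.3 0 0 0 -1.25 6" --pt "30.2 -34.3 0 0 0 -1.25 6" --pt "30.2 -34.3 0 0 0 -1.25 6" --pt "30.2 -34.3 0 0 0 -1.25 6" --pt "30.2 -34.3 0 0 0 -1.25 6"

```text
time: 1.48
tcp_pos: [0.526, 0.1601, 0.2095]
eef_rot: [3.141, -0.0, 1.473]
wrist_force: [-0.6, -0.8, -0.5]
grip_width: 0.0599
grasp_force: 0.0
```

```bash
cat > w.py <<'E'
import sys,pickle
from bench import bot,imaging
from h import *
n=sys.argv[1];s=bot.state();c=imaging.capture("wrist")
pickle.dump((s,c),open(n+".pkl","wb"))
print({k:np.round(s[k],4).tolist() for k in("time","tcp_pos","eef_rot","joint_pos","wrist_force","grip_width")})
cv2.imwrite(f"pics/{n}.png",c["pixels"][:,:,::-1])
E
python3 w.py w1
```

```text
{'time': 1.4833, 'tcp_pos': [0.526, 0.1601, 0.2095], 'eef_rot': [3.1414, -0.0002, 1.4727], 'joint_pos': [0.2954, 0.0863, 0.1757, 1.66, 0.0001, 1.9643], 'wrist_force': [-0.5987, -0.8245, -0.4862], 'grip_width': 0.0599}
```

View pics/w1.png

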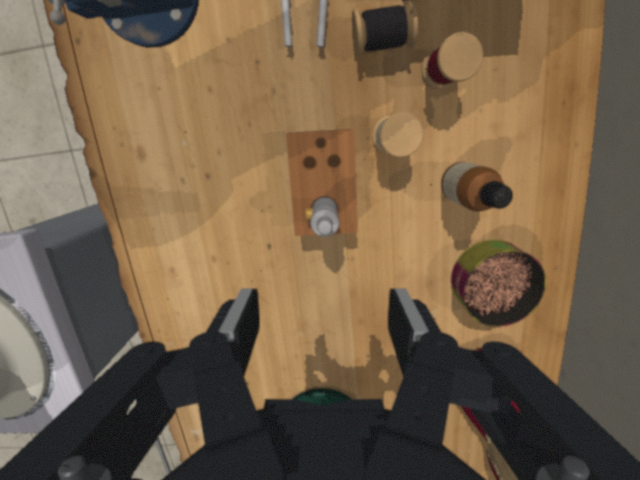

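The wrist view shows the post's pin top near (323,227) and the button at about (309,212), on the left, which is the -x side. I'll work out its pose from the enlarged picture.

```bash
python3 - <<'E'
import pickle
from h import *
from scipy.optimize import least_squares
s,c=pickle.load(open("w1.pkl","rb"));T=wristT(c,s)
im=c["pixels"];cv2.imwrite("pics/w1c.png",cv2.resize(im[110:250,260:400,::-1],(560,560),interpolation=cv2.INTER_CUBIC))
h=cv2.cvtColor(im,cv2.COLOR_RGB2HSV)[195:240,295:345].astype(int)
m=(h[...,0]>15)&(h[...,0]<30)&(h[...,1]>170);ys,xs=np.nonzero(m);print("brass",xs.mean()+295,ys.mean()+195,len(xs))
print("pin",atz(c,(323,227),.107,T)[:2])
for k,p in[("tl",(289,131)),("tr",(355,129)),("br",(357,233)),("bl",(294,236))]:print(k,atz(c,p,.04,T)[:2].round(4))
for a in(-.4,-.2,0,.2):
  print(a,proj(c,[.527-.0185*np.cos(a),.159-.0185*np.sin(a),.055],T)[0].round(1),proj(c,[.527,.159,.107],T)[0].round(1))
E
```

```text
brass nan nan 0
pin [0.52612569 0.16195377]
tl [0.5012 0.2414]
tr [0.5642 0.2371]
br [0.5589 0.1333]
bl [0.493  0.1364]
-0.4 [306.1 210. ] [324.4 230.3]
-0.2 [305.4 213.6] [324.4 230.3]
0 [305.5 217.2] [324.4 230.3]
0.2 [306.3 220.8] [324.4 230.3]<stdin>:7: RuntimeWarning: Mean of empty slice.
  ret = ret.dtype.type(ret / rcount)
```

View pics/w1c.png

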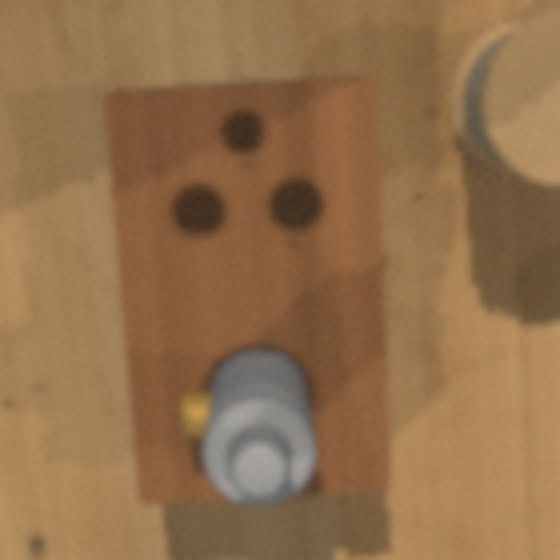

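The post is at about (0.528, 0.161) with the button facing -x at a yaw of about -0.05. I'll descend so the fingertips end on the button's upper half.

>>> carry_out --pt "0.2 0.1 -4 0 0 0.04 6" --pt "0.2 0.1 -8 0 0 0.04 6" --pt "0.2 0.1 -11 0 0 0.04 6" --pt "0.2 0.1 -13 0 0 0.04 6" --pt "0.2 0.1 -14.5 0 0 0.04 6" --pt "0.2 0.1 -15.3 0 0 0.04 6" --pt "0.2 0.1 -15.3 0 0 0.04 6" --pt "0.2 0.1 -15.3 0 0 0.04 6"

```text
time: 2.2
tcp_pos: [0.5286, 0.1605, 0.057]
eef_rot: [3.141, -0.0, 1.512]
wrist_force: [0.0, 0.2, 0.8]
grip_width: 0.0595
grasp_force: 0.0
```

```bash
python3 w.py w2
```

```text
{'time': 2.2, 'tcp_pos': [0.5286, 0.1605, 0.057], 'eef_rot': [3.1412, -0.0002, 1.5116], 'joint_pos': [0.2948, 0.0881, -0.1168, 1.3654, 0.0, 1.9248], 'wrist_force': [0.0147, 0.2254, 0.8492], 'grip_width': 0.0595}
```

View pics/w2.png

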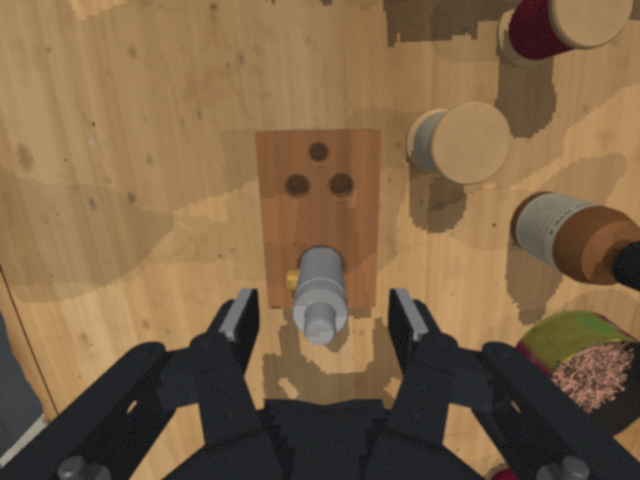

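The wrist view shows the post (pin at 319,330; button at 292,280) between the open fingers. I'll check the axis and button predictions against this.

```bash
python3 - <<'E'
import pickle
from h import *
s,c=pickle.load(open("w2.pkl","rb"));T=wristT(c,s)
x,y,_=s["tcp_pos"]
print("pin at tcp xy",proj(c,[x,y,.107],T)[0],"pin pos",atz(c,(319.5,322),.107,T), atz(c,(319.5,330),.100,T))
for a in(-.2,-.06,.1):print(a,proj(c,[x-.0191*np.cos(a),y-.0191*np.sin(a),.055],T)[0])
print("bar shoulder",proj(c,[x,y,.092],T)[0])
cv2.imwrite("pics/w2c.png",cv2.resize(c["pixels"][230:350,240:400,::-1],(800,600),interpolation=cv2.INTER_CUBIC))
E
```

```text
pin at tcp xy [322.81649498 335.99854513] pin pos [0.52770412 0.16695817 0.107     ] [0.52711789 0.1588074  0.1       ]
-0.2 [287.96820531 275.87437145]
-0.06 [287.78232256 280.37385438]
0.1 [288.4090384  285.46153228]
bar shoulder [322.85453291 316.15528851]
```

View pics/w2c.png

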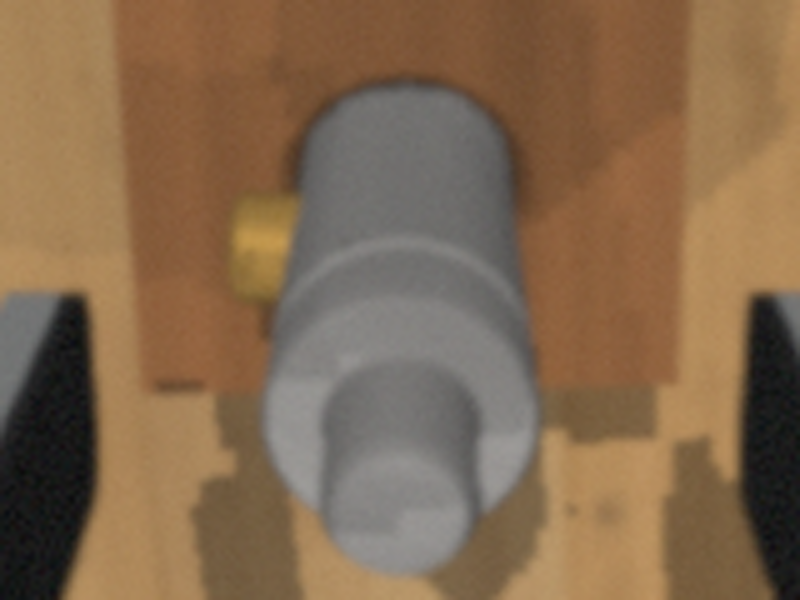

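The picture confirms centring within about 1 mm and the button facing the left pad. Closing now.

>>> carry_out --pt "-0.1 0.1 0 0 0 0.03 5" --pt "-0.1 0.1 0 0 0 0.03 4" --pt "-0.1 0.1 0 0 0 0.03 3.4" --pt "-0.1 0.1 0 0 0 0.03 2.8" --pt "-0.1 0.1 0 0 0 0.03 2.4" --pt "-0.1 0.1 0 0 0 0.03 2.4" --pt "-0.1 0.1 0 0 0 0.03 2.3" --pt "-0.1 0.1 0 0 0 0.03 2.2" --pt "-0.1 0.1 0 0 0 0.03 2.2" --pt "-0.1 0.1 0 0 0 0.03 2.2" --grip_force 40

```text
time: 3.08
tcp_pos: [0.528, 0.1611, 0.0571]
eef_rot: [3.14, -0.0, 1.541]
wrist_force: [-1.0, -0.1, 6.2]
grip_width: 0.023
grasp_force: 38.9
```

>>> carry_out --pt "0 0 0.5 0 0 0 2.2" --pt "0 0 1.2 0 0 0 2.2" --pt "0 0 2.5 0 0 0 2.2" --pt "0 0 4 0 0 0 2.2" --pt "0 0 6 0 0 0 2.2" --pt "0 0 8 0 0 0 2.2" --pt "0 0 10 0 0 0 2.2" --pt "0 0 11 0 0 0 2.2" --pt "0 0 11 0 0 0 2.2"

```text
time: 3.83
tcp_pos: [0.5287, 0.1613, 0.1694]
eef_rot: [3.138, -0.001, 1.541]
wrist_force: [0.1, -0.2, -1.2]
grip_width: 0.0231
grasp_force: 39.5
```

```bash
python3 - <<'E'
from bench import bot,imaging
import pickle
s=bot.state();print(s["tcp_pos"],s["wrist_force"],s["torque"],s["joint_pos"])
c=imaging.capture("scene");w=imaging.capture("wrist");t=imaging.capture("top")
pickle.dump((s,c,w,t),open("lift.pkl","wb"))
E
```

```text
[0.52870742 0.16132421 0.16939022] [ 0.1309173  -0.19489332 -1.24537725] [ 0.0042768  -0.05872338  0.03478642] [ 2.96159038e-01  7.74855168e-02  8.85671082e-02  1.57770125e+00
 -5.37431007e-06  1.89701291e+00]
```

>>> carry_out --pt "-0.3 -3 3 0 0 0 2.2" --pt "-0.8 -7 3 0 0 0 2.2" --pt "-1.2 -11 3 0 0 0 2.2" --pt "-1.7 -15 3 0 0 0 2.2" --pt "-2.1 -19 3 0 0 0 2.2" --pt "-2.6 -23 3 0 0 0 2.2" --pt "-3 -26.5 3 0 0 0 2.2" --pt "-3.3 -29 3 0 0 0 2.2" --pt "-3.5 -30.5 3 0 0 0 2.2" --pt "-3.5 -31.1 3 0 0 0 2.2" --pt "-3.5 -31.1 3 0 0 0 2.2" --pt "-3.5 -31.1 3 0 0 0 2.2" --pt "-3.5 -31.1 3 0 0 0 2.2"

```text
time: 5.07
tcp_pos: [0.4927, -0.149, 0.1958]
eef_rot: [-3.141, -0.0, 1.542]
wrist_force: [0.2, 0.6, -2.5]
grip_width: 0.0232
grasp_force: 39.9
```

```bash
python3 w.py w3; python3 - <<'E'
import pickle
from h import *
s,c=pickle.load(open("w3.pkl","rb"));T=wristT(c,s)
_,d=pickle.load(open("d0.pkl","rb"));sc=d["scene"]
print("rim pred px",proj(c,[.4935,-.150,.075],T)[0], "post bottom",proj(c,[*s["tcp_pos"][:2],s["tcp_pos"][2]-.0465],T)[0])
A=cv2.resize(c["pixels"][120:320,220:420,::-1],(600,600),interpolation=cv2.INTER_CUBIC)
# unwrap tube from scene, rim centre fitted to scene pixels
g=sc["pixels"][...,::-1]
B=cv2.resize(g[285:335,380:415],None,fx=5.6,fy=12*.9,interpolation=cv2.INTER_CUBIC)
B=cv2.resize(g[284:334,382:415],(198,300),interpolation=cv2.INTER_CUBIC)
C=np.zeros((600,200,3),np.uint8);C[:300,:198]=B
ctr=np.array([.4905,-.153])
a=np.linspace(-1.4,1.4,200);z=np.linspace(.08,.035,290)
aa,zz=np.meshgrid(a,z)
P=np.stack([ctr[0]-.0161*np.cos(aa),ctr[1]-.0161*np.sin(aa),zz],-1).reshape(-1,3)
m=proj(sc,P).reshape(290,200,2).astype(np.float32)
U=cv2.remap(g,m[...,0],m[...,1],cv2.INTER_CUBIC);U=cv2.convertScaleAbs(U,alpha=1.4)
for q in(-.7,-.35,0,.35,.7):cv2.line(U,(int((q+1.4)/2.8*199),0),(int((q+1.4)/2.8*199),8),(0,0,255),1)
C[305:595,:]=U
cv2.imwrite("pics/comp2.png",np.hstack([A,C]))
E
```

```text
{'time': 5.0667, 'tcp_pos': [0.4927, -0.149, 0.1958], 'eef_rot': [-3.1409, -0.0005, 1.5418], 'joint_pos': [-0.2938, -0.0015, 0.0583, 1.6314, 0.0003, 1.306], 'wrist_force': [0.1525, 0.5875, -2.5132], 'grip_width': 0.0232}
rim pred px [324.12313179 224.50769391] post bottom [323.05171732 252.29378839]
```

View pics/comp2.png

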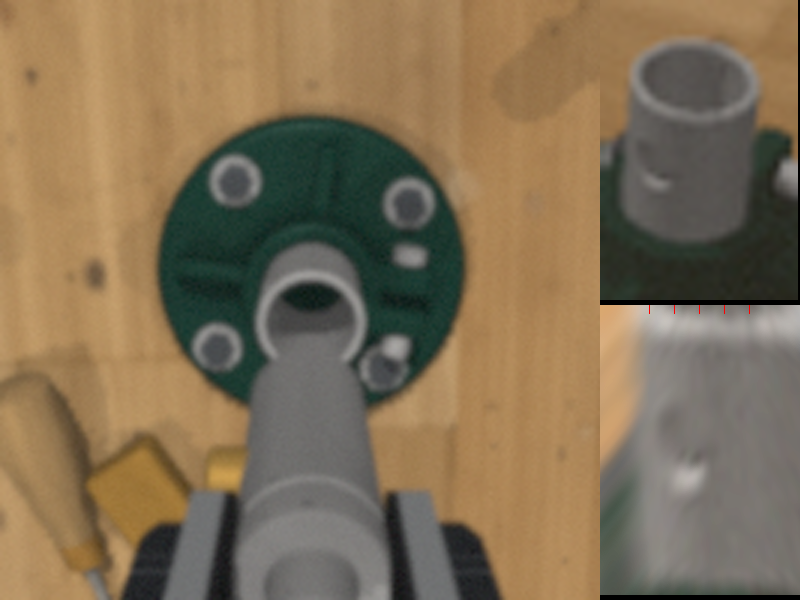

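The wrist view shows the button still out, with its face at about px (289,276), below the left pad's end, so the tips sit too high. The unwrapped tube shows the hole's lower lip at a ≈ -0.15 to -0.2. I'll measure where the button lies relative to the tip.

```bash
python3 - <<'E'
import pickle
from h import *
s,c=pickle.load(open("w3.pkl","rb"));T=wristT(c,s);p=s["tcp_pos"]
print("obs button face ~(289,276); shoulder front? pin")
for d in(0,-.002,-.004,-.006,-.008,-.010):
  for a in(-.03,):
    print(d,[proj(c,[p[0]-r*np.cos(a),p[1]-r*np.sin(a),p[2]+d],T)[0].round(1).tolist() for r in(.0125,.0191)])
print("tip ends at pads", [proj(c,[p[0]+x,p[1]+.011*k,p[2]],T)[0].round(1).tolist() for x in(-.0125,-.022,.0125) for k in(-1,1)])
for h in(.045,.049,.053): print("h",h,"bottom",proj(c,[p[0],p[1]+.0125,p[2]-h],T)[0].round(1),"bar top",proj(c,[p[0],p[1],p[2]-h+.082],T)[0].round(1),"pin top",proj(c,[p[0],p[1],p[2]-h+.097],T)[0].round(1))
print("rim obs", atz(c,(220+312/3,120+322/3),.075,T))
im=c["pixels"]
E
```

```text
obs button face ~(289,276); shoulder front? pin
0 [[299.7, 281.9], [287.4, 281.9]]
-0.002 [[299.9, 280.3], [287.8, 280.3]]
-0.004 [[300.2, 278.8], [288.2, 278.8]]
-0.006 [[300.4, 277.3], [288.5, 277.3]]
-0.008 [[300.6, 275.8], [288.9, 275.8]]
-0.01 [[300.9, 274.4], [289.2, 274.3]]
tip ends at pads [[300.7, 300.8], [298.6, 263.6], [283.5, 301.2], [280.7, 264.0], [346.3, 299.7], [346.0, 262.3]]
h 0.045 bottom [322.5 235.1] bar top [322.7 318.5] pin top [322.7 338.9]
h 0.049 bottom [322.5 233.4] bar top [322.8 313.7] pin top [322.7 333. ]
h 0.053 bottom [322.5 231.7] bar top [322.8 309.2] pin top [322.7 327.5]
rim obs [ 0.49331764 -0.15259071  0.075     ]
```

```bash
python3 - <<'E'
import pickle
from h import *
for n,w,row in(("w1",.06,289),("w2",.0595,289),("w3",.0232,284)):
    s,c=pickle.load(open(n+".pkl","rb"))
    T=c["hand_eye"]  # tool frame
    for y in(.011,):
        print(n,[(z,proj(c,[[y,-w/2,z]],T)[0].round(1).tolist(),proj(c,[[-y,-w/2,z]],T)[0].round(1).tolist()) for z in(0,-.005,-.01,-.015,-.02)])
    g=c["pixels"].mean(-1)
    print(g[255:310:3,[270,280,286,290,294]].astype(int).T.tolist() if n=="w3" else g[270:310:3,[235,240,246,250,254]].astype(int).T.tolist())
s,c,w,t=pickle.load(open("lift.pkl","rb"))
cv2.imwrite("pics/lift_s.png",c["pixels"][:,:,::-1])
E
```

```text
w1 [(0, [266.1, 262.9], [268.3, 300.2]), (-0.005, [264.5, 266.5], [266.8, 304.7]), (-0.01, [262.9, 270.4], [265.3, 309.4]), (-0.015, [261.1, 274.5], [263.7, 314.4]), (-0.02, [259.2, 278.8], [261.9, 319.6])]
[[140, 139, 138, 137, 135, 134, 128, 131, 131, 127, 98, 111, 111, 111], [143, 143, 138, 137, 138, 141, 136, 118, 112, 111, 111, 115, 112, 110], [139, 139, 136, 137, 138, 141, 124, 113, 112, 108, 93, 60, 36, 29], [138, 137, 135, 135, 130, 134, 122, 95, 63, 36, 32, 21, 23, 19], [133, 133, 128, 132, 133, 135, 91, 26, 23, 23, 14, 25, 24, 24]]
w2 [(0, [266.6, 262.9], [268.7, 300.2]), (-0.005, [265.0, 266.5], [267.3, 304.6]), (-0.01, [263.4, 270.4], [265.7, 309.4]), (-0.015, [261.6, 274.4], [264.1, 314.3]), (-0.02, [259.7, 278.8], [262.4, 319.6])]
[[128, 129, 129, 133, 136, 135, 136, 135, 136, 132, 101, 111, 114, 116], [131, 130, 128, 134, 140, 137, 131, 121, 115, 116, 117, 115, 116, 113], [130, 131, 128, 132, 137, 137, 122, 114, 115, 113, 94, 60, 35, 20], [130, 131, 127, 127, 133, 134, 120, 97, 63, 38, 27, 26, 20, 22], [127, 128, 126, 125, 129, 132, 91, 30, 13, 24, 31, 21, 26, 25]]
w3 [(0, [300.9, 262.9], [301.8, 300.2]), (-0.005, [300.3, 266.6], [301.2, 304.7]), (-0.01, [299.6, 270.4], [300.6, 309.5]), (-0.015, [298.9, 274.5], [299.9, 314.5]), (-0.02, [298.2, 278.8], [299.3, 319.7])]
[[141, 140, 137, 108, 80, 91, 107, 113, 112, 110, 106, 109, 110, 105, 50, 34, 40, 40, 47], [138, 141, 134, 127, 128, 127, 125, 105, 71, 77, 98, 114, 114, 87, 82, 102, 111, 112, 115], [137, 135, 136, 138, 135, 122, 117, 117, 116, 113, 113, 113, 111, 113, 112, 111, 112, 113, 114], [135, 136, 136, 134, 134, 107, 108, 130, 139, 118, 114, 112, 114, 114, 110, 107, 99, 89, 73], [136, 135, 137, 137, 130, 100, 113, 134, 145, 121, 89, 72, 53, 43, 32, 29, 33, 28, 23]]
```

>>> carry_out --pt "0.05 -0.2 -2 0 0 0.1 2.2" --pt "0.05 -0.2 -4 0 0 0.2 2.2" --pt "0.05 -0.2 -5.5 0 0 0.23 2.2" --pt "0.05 -0.2 -6 0 0 0.23 2.2" --pt "0.05 -0.2 -6.3 0 0 0.23 2.2" --pt "0.05 -0.2 -6.6 0 0 0.23 2.2" --pt "0.05 -0.2 -6.9 0 0 0.23 2.2" --pt "0.05 -0.2 -7.1 0 0 0.23 2.2"

```text
time: 5.78
tcp_pos: [0.4936, -0.152, 0.1258]
eef_rot: [3.141, 0.001, 1.77]
wrist_force: [-0.2, -0.8, -2.0]
grip_width: 0.0234
grasp_force: 39.9
```

>>> carry_out --pt "0 0 -0.2 0 0 0 2.2" --pt "0 0 -0.4 0 0 0 2.2" --pt "0 0 -0.6 0 0 0 2.2" --pt "0 0 -0.7 0 0 0 2.2"

```text
time: 6.12
tcp_pos: [0.4931, -0.152, 0.1181]
eef_rot: [-3.142, -0.0, 1.771]
wrist_force: [-0.8, 0.1, -2.5]
grip_width: 0.0229
grasp_force: 39.9
```

```bash
python3 - <<'E'
from bench import bot
s=bot.state();print(s["tcp_pos"],s["wrist_force"],s["torque"])
E
```

```text
[ 0.49311752 -0.15200569  0.11810583] [-0.81897442  0.09908026 -2.53248273] [-0.0295604   0.01606389  0.02888514]
```

>>> carry_out --pt "0 0 -0.2 0 0 0 2.2" --pt "0 0 -0.4 0 0 0 2.2" --pt "0 0 -0.6 0 0 0 2.2" --pt "0 0 -0.8 0 0 0 2.2" --pt "0 0 -0.8 0 0 0 2.2"

```text
time: 6.53
tcp_pos: [0.493, -0.1519, 0.1098]
eef_rot: [-3.141, -0.0, 1.771]
wrist_force: [-0.6, -0.6, -3.1]
grip_width: 0.0228
grasp_force: 39.9
```

>>> carry_out --pt "0 0 -0.3 0 0 0 2.2" --pt "0 0 -0.6 0 0 0 2.2" --pt "0 0 -0.9 0 0 0 2.2" --pt "0 0 -1.2 0 0 0 2.2" --pt "0 0 -1.5 0 0 0 2.2" --pt "0 0 -1.7 0 0 0 2.2" --pt "0 0 -1.7 0 0 0 2.2"

```text
time: 7.12
tcp_pos: [0.4929, -0.1519, 0.0927]
eef_rot: [-3.141, -0.0, 1.771]
wrist_force: [0.9, 0.4, -2.4]
grip_width: 0.0233
grasp_force: 39.9
```

>>> carry_out --pt "0 0 -0.1 0 0 0 2.2" --pt "0 0 -0.2 0 0 0 2.2" --pt "0 0 -0.3 0 0 0 2.2" --pt "0 0 -0.3 0 0 0 2.2"

```text
time: 7.45
tcp_pos: [0.4932, -0.152, 0.0902]
eef_rot: [-3.142, -0.0, 1.771]
wrist_force: [-0.1, -0.1, -2.2]
grip_width: 0.0229
grasp_force: 39.9
```

>>> carry_out --pt "0 0 -0.1 0 0 0 2.2" --pt "0 0 -0.2 0 0 0 2.2" --pt "0 0 -0.3 0 0 0 2.2" --pt "0 0 -0.3 0 0 0 2.2"

```text
time: 7.78
tcp_pos: [0.4931, -0.152, 0.087]
eef_rot: [-3.141, -0.0, 1.771]
wrist_force: [-0.0, 1.1, -1.7]
grip_width: 0.0227
grasp_force: 39.9
```

>>> carry_out --pt "0 0 -0.1 0 0 0 2.2" --pt "0 0 -0.2 0 0 0 2.2" --pt "0 0 -0.2 0 0 0 2.2"

```text
time: 8.03
tcp_pos: [0.4931, -0.152, 0.0851]
eef_rot: [-3.141, -0.0, 1.771]
wrist_force: [-0.2, 0.6, -3.2]
grip_width: 0.0232
grasp_force: 39.9
```

```bash
python3 - <<'E'
from bench import bot
s=bot.state();print(s["tcp_pos"],s["wrist_force"],s["torque"])
E
```

```text
[ 0.4930903  -0.15197531  0.085079  ] [-0.17019322  0.62581843 -3.20079422] [-0.00480348 -0.02192778 -0.00801165]
```

>>> carry_out --pt "0 0 -0.1 0 0 0 2.2" --pt "0 0 -0.2 0 0 0 2.2" --pt "0 0 -0.2 0 0 0 2.2"

```text
time: 8.28
tcp_pos: [0.4931, -0.152, 0.083]
eef_rot: [-3.141, -0.0, 1.771]
wrist_force: [-0.9, -0.8, -2.4]
grip_width: 0.0229
grasp_force: 39.9
```

>>> carry_out --pt "0 0 -0.1 0 0 0 2.2" --pt "0 0 -0.1 0 0 0 2.2"

```text
time: 8.45
tcp_pos: [0.4933, -0.1521, 0.0825]
eef_rot: [3.141, 0.0, 1.771]
wrist_force: [0.0, 0.8, 0.9]
grip_width: 0.023
grasp_force: 40.3
```

>>> carry_out --pt "0 0 -0.1 0 0 0 2.2" --pt "0 0 -0.1 0 0 0 2.2"

```text
time: 8.62
tcp_pos: [0.4935, -0.1521, 0.0821]
eef_rot: [3.14, 0.001, 1.771]
wrist_force: [-0.6, 1.0, 4.7]
grip_width: 0.0231
grasp_force: 40.7
```

Contact at TCP z 0.0825 fits the button sitting on the rim (h ≈ 46.5 mm). The images put the real pad ends about 18–25 mm behind the TCP, so they never covered the button. The post now stands safely in the tube, so I'll let go, move lower and squeeze the button there. If the grip width comes out near 32 mm, the pads are on the tube.

>>> carry_out --pt "0 0 0.1 0 0 0 2.2" --pt "0 0 0.1 0 0 0 4.4" --pt "0 0 0.1 0 0 0 4.4" --pt "0 0 0.1 0 0 0 4.4" --pt "0 0 0.1 0 0 0 4.4"

```text
time: 9.03
tcp_pos: [0.4931, -0.152, 0.0821]
eef_rot: [-3.141, -0.0, 1.771]
wrist_force: [0.2, 0.1, -0.2]
grip_width: 0.0439
grasp_force: 0.0
```

>>> carry_out --pt "0 0 -0.4 0 0 0 4.4" --pt "0 0 -0.8 0 0 0 4.4" --pt "0 0 -1.2 0 0 0 4.4" --pt "0 0 -1.6 0 0 0 4.4" --pt "0 0 -1.6 0 0 0 4.4"

```text
time: 9.45
tcp_pos: [0.4926, -0.1518, 0.065]
eef_rot: [-3.14, -0.001, 1.771]
wrist_force: [-0.1, 0.5, 0.3]
grip_width: 0.0435
grasp_force: 0.0
```

```bash
python3 w.py w4; python3 - <<'E'
import pickle
from h import *
from bench import imaging
s,c=pickle.load(open("w4.pkl","rb"))
sc=imaging.capture("scene")["pixels"]
A=cv2.resize(c["pixels"][230:350,240:400,::-1],(800,600),interpolation=cv2.INTER_CUBIC)
B=cv2.resize(sc[250:340,355:445,::-1],(300,300),interpolation=cv2.INTER_CUBIC)
A=cv2.resize(A,(500,375));O=np.zeros((375,800,3),np.uint8);O[:,:500]=A;O[:300,500:]=B
cv2.imwrite("pics/comp3.png",O)
E
```

```text
{'time': 9.45, 'tcp_pos': [0.4926, -0.1518, 0.065], 'eef_rot': [-3.1402, -0.0007, 1.7708], 'joint_pos': [-0.2989, 0.0001, -0.1922, 1.38, -0.0, 1.0719], 'wrist_force': [-0.0674, 0.4552, 0.2646], 'grip_width': 0.0435}
```

View pics/comp3.png

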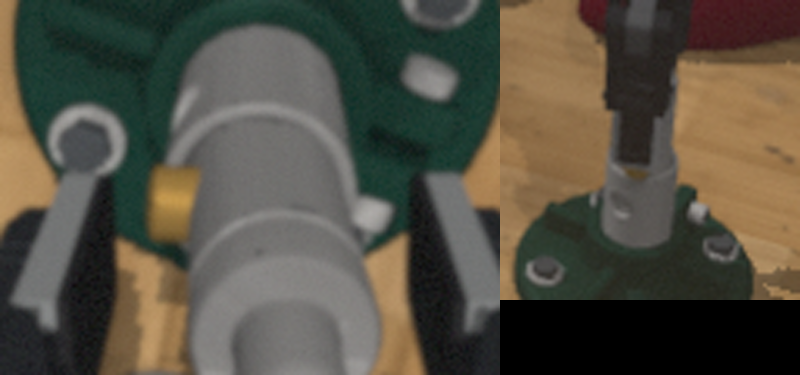

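The views show the post standing in the tube with its button on the rim. The fingertip ends just above the button, at scene px (395.5,298.6), and the hole in the tube is at (391,312), turned to negative yaw from the button. I'll work out the tip height.

```bash
python3 - <<'E'
import pickle
from h import *
_,d=pickle.load(open("d0.pkl","rb"));sc=d["scene"]
off=np.array([1.8,2.2])
for z in(.075,.08,.085,.09,.095):
  print(z,[(proj(sc,[.493-r*.98,-.152-r*.2,z])[0]+off).round(1).tolist() for r in(.022,.03)])
print("rim near edge",(proj(sc,[.493-.0161*.98,-.152-.0161*.2,.075])[0]+off).round(1))
for a in(-.5,-.3,-.1,.1):print(a,(proj(sc,[.493-.0161*np.cos(a),-.152-.0161*np.sin(a),.057])[0]+off).round(1))
# wrist hole px
s,c=pickle.load(open("w4.pkl","rb"));T=wristT(c,s)
print("button face",proj(c,[s["tcp_pos"][0]-.0191*.98,s["tcp_pos"][1]-.0191*.2,.081],T)[0])
for a in(-.7,-.5,-.3,-.1,.1):print(a,proj(c,[s["tcp_pos"][0]-.0161*np.cos(a),s["tcp_pos"][1]-.0161*np.sin(a),.057],T)[0].round(1))
print("obs hole", 240+185*1.6/5,230+105*1.6/5,"obs button",240+155*1.6/5,230+205*1.6/5)
E
```

```text
0.075 [[396.7, 307.2], [396.0, 310.7]]
0.08 [[396.9, 304.5], [396.2, 308.0]]
0.085 [[397.2, 301.9], [396.4, 305.3]]
0.09 [[397.4, 299.2], [396.7, 302.6]]
0.095 [[397.6, 296.4], [396.9, 299.8]]
rim near edge [397.2 304.7]
-0.5 [389.8 311.4]
-0.3 [391.4 312.4]
-0.1 [393.3 313.3]
0.1 [395.3 313.9]
button face [284.03422353 295.71199895]
-0.7 [304.7 254.7]
-0.5 [300.6 258.5]
-0.3 [297.4 262.9]
-0.1 [295.3 267.9]
0.1 [294.3 273.1]
obs hole 299.2 263.6 obs button 289.6 295.6
```

>>> carry_out --pt "0.05 0 -0.4 0 0 0 4.4" --pt "0.05 0 -0.8 0 0 0 4.4" --pt "0.05 0 -0.85 0 0 0 4.0" --pt "0.05 0 -0.85 0 0 0 3.6" --pt "0.05 0 -0.85 0 0 0 3.2" --pt "0.05 0 -0.85 0 0 0 2.8" --pt "0.05 0 -0.85 0 0 0 2.4" --pt "0.05 0 -0.85 0 0 0 2.2" --pt "0.05 0 -0.85 0 0 0 2.2" --pt "0.05 0 -0.85 0 0 0 2.2" --pt "0.05 0 -0.85 0 0 0 2.2"

```text
time: 10.47
tcp_pos: [0.4934, -0.152, 0.0577]
eef_rot: [-3.141, -0.0, 1.771]
wrist_force: [-4.1, -1.2, -0.7]
grip_width: 0.0241
grasp_force: 39.0
```

```bash
python3 - <<'E'
from bench import bot,imaging
import pickle,cv2,numpy as np
s=bot.state();print(s["tcp_pos"],s["wrist_force"],s["torque"])
c=imaging.capture("wrist")["pixels"];h=cv2.cvtColor(c,cv2.COLOR_RGB2HSV)
a=pickle.load(open("w4.pkl","rb"))[1]["pixels"];ha=cv2.cvtColor(a,cv2.COLOR_RGB2HSV)
print("w4 button hsv",ha[295,292],"brass px before/after")
for q in(ha,h):
    r=q[270:320,275:315].astype(int);m=(abs(r[...,0]-int(ha[295,292,0]))<5)&(r[...,1]>int(ha[295,292,1])-50);ys,xs=np.nonzero(m);print(m.sum(),xs.mean()+275 if len(xs) else 0,ys.mean()+270 if len(ys) else 0)
E
```

```text
[ 0.49339984 -0.15204075  0.05769786] [-4.05044554 -1.24755395 -0.69584784] [-0.37655629  0.99710753 -0.01839717]
w4 button hsv [ 19 148 184] brass px before/after
541 290.80221811460257 301.89463955637706
24 298.375 291.6666666666667
```

The button is squeezed: its brass pixels fell from 541 to 24. I'll push down gently.

>>> carry_out --pt "0 0 -0.1 0 0 0 2.2" --pt "0 0 -0.2 0 0 0 2.2" --pt "0 0 -0.3 0 0 0 2.2" --pt "0 0 -0.3 0 0 0 2.2"

```text
time: 10.85
tcp_pos: [0.4934, -0.1521, 0.0548]
eef_rot: [-3.141, 0.0, 1.771]
wrist_force: [-4.9, -1.1, 0.1]
grip_width: 0.0243
grasp_force: 39.3
```

Sliding in freely, so I'll continue in small steps.

>>> carry_out --pt "0 0 -0.1 0 0 0 2.2" --pt "0 0 -0.2 0 0 0 2.2" --pt "0 0 -0.2 0 0 0 2.2"

```text
time: 11.1
tcp_pos: [0.4934, -0.1521, 0.053]
eef_rot: [-3.141, 0.0, 1.771]
wrist_force: [-5.3, -2.0, 2.1]
grip_width: 0.024
grasp_force: 41.9
```

>>> carry_out --pt "0 0 -0.1 0 0 0 2.2" --pt "0 0 -0.1 0 0 0 2.2"

```text
time: 11.27
tcp_pos: [0.4935, -0.1522, 0.053]
eef_rot: [3.141, 0.001, 1.771]
wrist_force: [-8.6, -0.9, 9.5]
grip_width: 0.0237
grasp_force: 44.7
```

>>> carry_out --pt "-0.03 0 0.06 0 0 0 2.2" --pt "-0.03 0 0.06 0 0 0 4.4" --pt "-0.03 0 0.06 0 0 0 4.4" --pt "-0.03 0 0.06 0 0 0 4.4" --pt "-0.03 0 0.06 0 0 0 4.4"

```text
time: 11.68
tcp_pos: [0.4938, -0.1519, 0.0525]
eef_rot: [3.141, 0.0, 1.771]
wrist_force: [0.9, 0.1, -0.1]
grip_width: 0.0443
grasp_force: 0.0
```

```bash
python3 w.py w5; python3 - <<'E'
import pickle,cv2,numpy as np
from h import *
s,c=pickle.load(open("w5.pkl","rb"))
h=cv2.cvtColor(c["pixels"],cv2.COLOR_RGB2HSV)
r=h[260:330,270:320].astype(int);m=(abs(r[...,0]-19)<5)&(r[...,1]>98);ys,xs=np.nonzero(m);print(m.sum(),xs.min()+270,xs.max()+270,ys.min()+260,ys.max()+260)
for k in range(0,70,3):print(260+k,''.join('#' if v else '.' for v in m[k]))
E
```

```text
{'time': 11.6833, 'tcp_pos': [0.4938, -0.1519, 0.0525], 'eef_rot': [3.1407, 0.0001, 1.771], 'joint_pos': [-0.2986, 0.0045, -0.2122, 1.3533, 0.0004, 1.072], 'wrist_force': [0.871, 0.0679, -0.0794], 'grip_width': 0.0443}
270 276 299 289 329
260 ..................................................
263 ..................................................
266 ..................................................
269 ..................................................
272 ..................................................
275 ..................................................
278 ..................................................
281 ..................................................
284 ..................................................
287 ..................................................
290 ..........................####....................
293 .......................#######....................
296 .......................######.....................
299 ......................######......................
302 ......................#####.......................
305 ......................####........................
308 ......................####........................
311 .......................##.........................
314 ..................................................
317 .......###........................................
320 ......#.########..................................
323 .......###############............................
326 .......###############............................
329 ......################............................
```

>>> carry_out --pt "0 0 0.6 0 0 0 4.4" --pt "0 0 1.3 0 0 0 4.4" --pt "0 0 2 0 0 0 4.4" --pt "0 0 2.45 0 0 0 4.0" --pt "0 0 2.45 0 0 0 3.2" --pt "0 0 2.45 0 0 0 2.6" --pt "0 0 2.45 0 0 0 2.2" --pt "0 0 2.45 0 0 0 2.2" --pt "0 0 2.45 0 0 0 2.2" --pt "0 0 2.45 0 0 0 2.2" --grip_force 30

```text
time: 12.57
tcp_pos: [0.4936, -0.152, 0.0769]
eef_rot: [3.141, 0.0, 1.771]
wrist_force: [1.3, -0.7, 2.5]
grip_width: 0.0235
grasp_force: 29.3
```

>>> carry_out --pt "0 0 -0.2 0 0 0 2.2" --pt "0 0 -0.4 0 0 0 2.2" --pt "0 0 -0.4 0 0 0 2.2"

```text
time: 12.82
tcp_pos: [0.4935, -0.1519, 0.0724]
eef_rot: [3.141, -0.0, 1.771]
wrist_force: [3.0, -0.1, 0.8]
grip_width: 0.0234
grasp_force: 29.4
```

>>> carry_out --pt "0 0 -0.2 0 0 0 2.2" --pt "0 0 -0.4 0 0 0 2.2" --pt "0 0 -0.6 0 0 0 2.2" --pt "0 0 -0.8 0 0 0 2.2" --pt "0 0 -0.9 0 0 0 2.2" --pt "0 0 -0.9 0 0 0 2.2"

```text
time: 13.32
tcp_pos: [0.4932, -0.1518, 0.0633]
eef_rot: [-3.141, -0.001, 1.771]
wrist_force: [3.4, -0.8, -0.7]
grip_width: 0.0236
grasp_force: 29.5
```

>>> carry_out --pt "0 0 -0.1 0 0 0 2.2" --pt "0 0 -0.2 0 0 0 2.2" --pt "0 0 -0.3 0 0 0 2.2" --pt "0 0 -0.3 0 0 0 2.2"

```text
time: 13.65
tcp_pos: [0.4933, -0.1519, 0.0607]
eef_rot: [-3.141, -0.0, 1.771]
wrist_force: [1.1, 0.6, 0.4]
grip_width: 0.0238
grasp_force: 29.8
```

>>> carry_out --pt "0 0 -0.1 0 0 0 2.2" --pt "0 0 -0.2 0 0 0 2.2" --pt "0 0 -0.2 0 0 0 2.2"

```text
time: 13.9
tcp_pos: [0.4935, -0.152, 0.0604]
eef_rot: [3.14, 0.001, 1.771]
wrist_force: [-3.3, 2.4, 13.3]
grip_width: 0.0234
grasp_force: 30.8
```

>>> carry_out --pt "0 0 -0.1 0 0 0 2.2" --pt "0 0 -0.1 0 0 0 2.2"

```text
time: 14.07
tcp_pos: [0.4936, -0.1521, 0.0603]
eef_rot: [3.14, 0.001, 1.771]
wrist_force: [-4.8, 3.5, 20.8]
grip_width: 0.0234
grasp_force: 31.5
```

>>> carry_out --pt "0 0 -0.1 0 0 0 2.2" --pt "0 0 -0.1 0 0 0 2.2"

```text
time: 14.23
tcp_pos: [0.4938, -0.1522, 0.0602]
eef_rot: [3.139, 0.002, 1.771]
wrist_force: [-7.5, 2.7, 26.6]
grip_width: 0.0235
grasp_force: 32.1
```

>>> carry_out --pt "-0.02 0 0.28 0 0 0 2.2" --pt "-0.02 0 0.28 0 0 0 2.2"

```text
time: 14.4
tcp_pos: [0.4934, -0.152, 0.0604]
eef_rot: [3.141, 0.0, 1.771]
wrist_force: [-0.6, 1.3, 10.3]
grip_width: 0.0235
grasp_force: 31.2
```

```bash
python3 w.py w6; python3 - <<'E'
import pickle
from h import *
s,c=pickle.load(open("w6.pkl","rb"));print(s["torque"]);T=wristT(c,s)
x,y=.4934,-.152
for z in(.107,.109,.111,.113,.115):print(z,proj(c,[x,y-.0065,z],T)[0].round(1),proj(c,[x,y,z],T)[0].round(1))
g=c["pixels"].mean(-1);print("rows310-372",[(310+2*i,int(v)) for i,v in enumerate(g[310:372:2,318:328].mean(1))])
g2=pickle.load(open("w2.pkl","rb"))[1]["pixels"].mean(-1);print("w2",[(310+2*i,int(v)) for i,v in enumerate(g2[310:372:2,316:324].mean(1))])
E
```

```text
{'time': 14.4, 'tcp_pos': [0.4934, -0.152, 0.0604], 'eef_rot': [3.1406, 0.0004, 1.7709], 'joint_pos': [-0.2989, 0.0007, -0.2007, 1.3684, 0.0001, 1.0718], 'wrist_force': [-0.5969, 1.3453, 10.3197], 'grip_width': 0.0235}
[0.38808696 0.0573733  0.05978422]
0.107 [319.7 344.4] [322.8 331.1]
0.109 [319.7 347.4] [322.8 333.9]
0.111 [319.6 350.4] [322.8 336.8]
0.113 [319.6 353.6] [322.8 339.8]
0.115 [319.5 356.8] [322.8 342.9]
rows310-372 [(310, 117), (312, 117), (314, 117), (316, 118), (318, 120), (320, 128), (322, 137), (324, 142), (326, 139), (328, 139), (330, 138), (332, 133), (334, 131), (336, 129), (338, 127), (340, 125), (342, 124), (344, 126), (346, 109), (348, 101), (350, 99), (352, 96), (354, 90), (356, 86), (358, 80), (360, 73), (362, 72), (364, 71), (366, 72), (368, 74), (370, 74)]
w2 [(310, 118), (312, 117), (314, 118), (316, 119), (318, 125), (320, 134), (322, 144), (324, 141), (326, 136), (328, 134), (330, 133), (332, 139), (334, 140), (336, 141), (338, 146), (340, 144), (342, 142), (344, 138), (346, 143), (348, 144), (350, 145), (352, 145), (354, 144), (356, 144), (358, 145), (360, 144), (362, 144), (364, 139), (366, 128), (368, 119), (370, 111)]
```

The pin top reads z ≈ 0.108 against the expected 0.109, so the post is on the floor of the tube. Now I'll turn it by feel toward negative yaw.

>>> carry_out --pt "0 0 0.05 0 0 -0.05 2.2" --pt "0 0 0.05 0 0 -0.1 2.2" --pt "0 0 0.05 0 0 -0.15 2.2" --pt "0 0 0.05 0 0 -0.2 2.2" --pt "0 0 0.05 0 0 -0.25 2.2"

```text
time: 14.87
tcp_pos: [0.4937, -0.1523, 0.0604]
eef_rot: [3.14, 0.001, 1.518]
wrist_force: [2.8, -1.0, 4.7]
grip_width: 0.0238
grasp_force: 30.6
```

```bash
cat > st.py <<'E'
from bench import bot
s=bot.state();print(s["time"],s["tcp_pos"].round(4),s["eef_rot"].round(3),s["wrist_force"].round(1),s["torque"].round(3),round(s["grip_width"],4))
E
python3 st.py
```

```text
14.8667 [ 0.4937 -0.1523  0.0604] [3.140e+00 1.000e-03 1.518e+00] [ 2.8 -1.   4.7] [-0.082 -0.633  0.096] 0.0238
```

>>> carry_out --pt "0 0 0 0 0 -0.04 2.2" --pt "0 0 0 0 0 -0.08 2.2" --pt "0 0 0 0 0 -0.12 2.2"

```text
time: 15.12
tcp_pos: [0.4935, -0.1522, 0.0605]
eef_rot: [3.141, 0.0, 1.399]
wrist_force: [1.0, 0.3, 5.4]
grip_width: 0.0234
grasp_force: 30.7
```

```bash
python3 st.py
```

```text
15.1167 [ 0.4935 -0.1522  0.0605] [3.141 0.    1.399] [1.  0.3 5.4] [-0.018 -0.398  0.017] 0.0234
```

>>> carry_out --pt "0 0 0 0 0 -0.04 2.2" --pt "0 0 0 0 0 -0.08 2.2"

```text
time: 15.28
tcp_pos: [0.4933, -0.1525, 0.0604]
eef_rot: [3.141, 0.001, 1.319]
wrist_force: [-1.2, -3.8, 6.5]
grip_width: 0.0235
grasp_force: 30.7
```

```bash
python3 st.py
```

```text
15.2833 [ 0.4933 -0.1525  0.0604] [3.141e+00 1.000e-03 1.319e+00] [-1.2 -3.8  6.5] [-0.561 -0.03   0.172] 0.0235
```

>>> carry_out --pt "0 0 0 0 0 -0.04 2.2" --pt "0 0 0 0 0 -0.08 2.2"

```text
time: 15.45
tcp_pos: [0.4928, -0.153, 0.0604]
eef_rot: [3.141, 0.002, 1.238]
wrist_force: [-3.7, -4.2, 8.0]
grip_width: 0.0231
grasp_force: 30.8
```

```bash
python3 st.py
```

```text
15.45 [ 0.4928 -0.153   0.0604] [3.141e+00 2.000e-03 1.238e+00] [-3.7 -4.2  8. ] [-1.152  0.588  0.237] 0.0231
```

Friction vanished near ψ ≈ 1.40 and then the torque rose with a stop, so the button has popped in. I'll turn back gently to confirm it is caught both ways.

>>> carry_out --pt "0.05 0.05 0 0 0 0.05 2.2" --pt "0.05 0.05 0 0 0 0.1 2.2" --pt "0.05 0.05 0 0 0 0.12 2.2"

```text
time: 15.7
tcp_pos: [0.4935, -0.152, 0.0604]
eef_rot: [3.142, 0.001, 1.363]
wrist_force: [-1.1, -1.1, 7.7]
grip_width: 0.0235
grasp_force: 30.8
```

```bash
python3 st.py
```

```text
15.7 [ 0.4935 -0.152   0.0604] [3.142e+00 1.000e-03 1.363e+00] [-1.1 -1.1  7.7] [-0.199  0.151 -0.021] 0.0235
```

>>> carry_out --pt "0 0 0 0 0 0.05 2.2" --pt "0 0 0 0 0 0.1 2.2"

```text
time: 15.87
tcp_pos: [0.4937, -0.152, 0.0605]
eef_rot: [3.141, 0.001, 1.463]
wrist_force: [-0.6, 0.1, 7.6]
grip_width: 0.0234
grasp_force: 30.8
```

```bash
python3 st.py
```

```text
15.8667 [ 0.4937 -0.152   0.0605] [3.141e+00 1.000e-03 1.463e+00] [-0.6  0.1  7.6] [-0.034  0.058 -0.052] 0.0234
```

>>> carry_out --pt "0 0 0 0 0 0.04 2.2" --pt "0 0 0 0 0 0.08 2.2"

```text
time: 16.03
tcp_pos: [0.4935, -0.1513, 0.0604]
eef_rot: [-3.141, -0.0, 1.543]
wrist_force: [-1.7, 4.0, 8.0]
grip_width: 0.0232
grasp_force: 30.9
```

```bash
python3 st.py; python3 - <<'E'
from bench import imaging
import pickle
from h import *
c=imaging.capture("scene");im=c["pixels"]
h=cv2.cvtColor(im,cv2.COLOR_RGB2HSV)
for r in range(302,322):print(r,' '.join(f"{int(h[r,x,0]):3d}/{int(h[r,x,1]):3d}" for x in range(384,402,1)))
E
```

```text
16.0333 [ 0.4935 -0.1513  0.0604] [-3.141 -0.     1.543] [-1.7  4.   8. ] [ 0.622  0.33  -0.241] 0.0232
302  16/127  16/127  16/ 86  16/ 30  12/ 12  12/ 13  15/ 16  15/ 18  15/ 18  17/ 20  12/ 14  13/ 20  17/ 21  12/ 14  10/ 17  15/ 18  13/ 20  12/ 14
303  16/127  16/129  16/ 90  15/ 33  12/ 12  15/ 15  10/ 15  12/ 14  10/ 18  10/ 17  12/ 14  18/ 14  15/ 17   5/ 16  23/ 11  15/ 11  13/ 19   6/ 13
304  16/129  16/127  14/ 81  16/ 26  20/ 15  18/ 12  15/ 15  17/ 19  15/ 23   9/ 21  12/ 14  24/ 14   6/ 15  12/ 14  20/ 17  12/ 14  17/ 19  12/ 14
305  16/127  15/121  14/ 58  15/ 14  20/ 15  18/ 12  12/ 13  15/ 16  15/ 16  12/ 14  18/ 14  15/ 17  15/ 18   6/ 15  20/ 17  18/ 14  12/ 14  12/ 15
306  16/115  14/ 75  17/ 23  15/ 15  12/ 12  15/ 15  13/ 18  15/ 16  25/ 16   6/ 14  10/ 18   9/ 20  15/ 17  19/ 23  15/ 17  20/ 17   4/ 20  18/ 14
307  14/ 49   6/ 16  15/ 11  15/ 15  12/ 13  15/ 28  15/ 44  14/ 29  15/ 16   9/ 20  13/ 20  12/ 14  13/ 20  15/ 12  17/ 20  18/ 14  20/ 17  17/ 20
308  30/  7   0/  3  20/  8  30/ 10  18/ 33  17/110  18/138  18/122  17/ 81  13/ 32  15/ 17  10/ 17  12/ 14 
[... 1263 characters left out ...]
/ 13  15/ 15  13/ 19  20/ 17  19/ 23  15/ 17  13/ 20  15/ 17  12/ 14  13/ 20  13/ 20  13/ 20  15/ 17   5/ 17
318  69/ 61  60/ 22  30/ 11  18/ 12  13/ 18  15/ 15  20/ 15  18/ 13  12/ 14  20/ 17  20/ 17  21/ 20   6/ 14  15/ 17  10/ 17  15/ 22  17/ 19  12/ 14
319  64/ 67  63/ 45  38/ 11   9/ 17  15/ 15  18/ 13  17/ 18  18/ 14  17/ 19  20/ 17  20/ 17  15/ 17  15/ 17  17/ 19  13/ 20  17/ 20   8/ 11  15/ 22
320  70/ 66  66/ 63  60/ 22  42/ 14  17/ 18  20/ 16  13/ 18  13/ 19   9/ 19  13/ 20  20/ 17  20/ 17  20/ 17  12/ 14  17/ 20  12/ 14  17/ 19  19/ 22
321  69/ 72  70/ 71  68/ 51  57/ 36  42/ 16  24/ 13  15/ 16  21/ 19  24/ 14  18/ 14  15/ 17  11/ 22  12/ 14  18/ 14  12/ 14   9/ 19  13/ 20  17/ 20
```

The brass disc fills the hole (scene px 388–395, rows 308–314) and the turning stops both ways. I'll ease off, let go and retreat upward.

>>> carry_out --pt "0 -0.03 0.1 0 0 -0.06 2.2" --pt "0 -0.03 0.1 0 0 -0.13 2.2" --pt "0 -0.03 0.1 0 0 -0.13 3" --pt "0 -0.03 0.1 0 0 -0.13 4.5" --pt "0 -0.03 0.1 0 0 -0.13 5.5" --pt "0 -0.03 0.1 0 0 -0.13 5.5"

```text
time: 16.58
tcp_pos: [0.4935, -0.1518, 0.0609]
eef_rot: [-3.141, 0.0, 1.412]
wrist_force: [0.5, -0.4, 0.3]
grip_width: 0.0549
grasp_force: 0.0
```

>>> carry_out --pt "0 0 1 0 0 0 5.5" --pt "0 0 3 0 0 0 5.5" --pt "0 0 6 0 0 0 5.5" --pt "0 0 9 0 0 0 5.5" --pt "0 0 12 0 0 0 5.5" --pt "0 0 13 0 0 0 5.5" --pt "0 0 13 0 0 0 5.5" --pt "0 0 13 0 0 0 5.5"

```text
time: 17.25
tcp_pos: [0.4939, -0.1519, 0.1912]
eef_rot: [3.141, 0.0, 1.411]
wrist_force: [0.6, 0.3, -0.5]
grip_width: 0.0546
grasp_force: 0.0
```

```bash
python3 st.py; python3 - <<'E'
from bench import imaging
import pickle
from h import *
_,d=pickle.load(open("d0.pkl","rb"))
c=imaging.capture("scene");h=cv2.cvtColor(c["pixels"],cv2.COLOR_RGB2HSV)
r=h[304:320,385:402].astype(int);m=(abs(r[...,0]-19)<4)&(r[...,1]>90);ys,xs=np.nonzero(m);print(m.sum(),xs.mean()+385,ys.mean()+304)
df=np.abs(c["pixels"].astype(int)-d["scene"]["pixels"]).max(-1)
for n,(u,v,w) in dict(tin=(468,354,18),wax=(440,375,18),bottle=(277,215,14),cream=(232,222,10)).items():print(n,(df[v-w:v+w,u-w:u+w]>40).sum())
E
```

```text
17.25 [ 0.4939 -0.1519  0.1912] [3.141 0.    1.411] [ 0.6  0.3 -0.5] [-0.017  0.     0.033] 0.0546
45 389.97777777777776 310.84444444444443
tin 1
wax 0
bottle 0
cream 14
```

```bash
python3 -c "
from bench import workorder;print(workorder.sign_off())"
```

```text
the job is handed in; nothing more can be done
None
```

The post stands on the tube's floor with its button out through the hole and stopped turning both ways; it has been let go, nothing nearby appears to have moved, and the job is handed in at about 17 s, with one brief 26.6 N press on the tube floor just over the 25 N guide.

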